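# Drop the petri dish through the hopper's trap door and latch it again

## Robot

A 6-joint arm with a two-finger parallel gripper is mounted at the origin on a cart in front of the work surface, level with it; the furniture and walls round the work are solid. World frame = base frame: x ahead of the robot, y to its left, z up, the work surface at z = 0. Lengths are in m, angles in rad, forces in N, time in s.
With the tool pointing down it reaches from about 0.325 to 0.9 m from the base axis. Payload 6.1 kg.
Tool frame: the origin (TCP) lies on the front face of the gripper's body, between the roots of the fingers; the fingertips stand 73 mm ahead of it and the grasp point (between the pads) lies 54 mm ahead of it; z points along the fingers, y is the line along which they close (so a half turn about z gives the same grasp; the last joint's range is limited). The gripper opens to 85 mm and grips with 20 to 120 N. Pads are 22 mm wide; open, the fingers measure 114 mm over their backs; the gripper's body (76 mm by 85 mm) begins 54 mm behind the grasp point. The pads swing forward as they close: fully open they stand 13 mm farther back than shut.
Start: joints at [1.154, 0.22, 1.526, -0, 1.395, -0.126], TCP at [0.179, 0.599, 0.304] pointing down, gripper open.
Joint ranges: [-2.98, 2.98], [-0.91, 2.08], [0.09, 2.57], [-1.24, 4.39], [0.2, 2.65], [-2.68, 2.68]. Speed limits (rad/s): [2.57, 2.57, 3.01, 3.14, 3.14, 3.14].

## Interface

Orientations are given as a unit quaternion [w, x, y, z].
In Python, from workcell import arm gives the robot as it stands.
- The arm moves only by the shell command python3 -m pendant 'ROWS' [FORCE]. ROWS is JSON, a list of rows, each a list of 7 numbers: the shift along the world's x, y, z in m, then the turn, a rotation vector about the world's x, y, z in rad, then the closure, from 0 (fully open) to 1 (shut). A call has 1 to 12 rows; each row is the pose to reach, as a shift and turn from the pose commanded when the call began; what a row does not reach only later rows make up. A row lasts 1/10 s, in which the tool goes at most 50 mm and 8.59 degrees, less where a joint would pass 70% of its speed; a pose out of reach is approached as far as the arm can. A call with a gripper value outside its range is refused whole. The fingers move at their own pace and stop on an object; FORCE is the grip in N (left out, the last holds). Time passes only in rows, so rows that repeat a pose let the fingers close. It gives the time, the measured TCP pose, the force, the opening and the grip force at its end, in the units of the state.
- arm.read_state(): the state, without advancing time (a new reading comes with each control period).
- arm.grab_frame(name): name is "side" or "top" or "wrist"; returns the picture (400x640x3 uint8, red, green, blue); there is no depth.
- arm.camera_params(name): a dict with "K" (3x3 intrinsics, pixels), "world_to_cam" (4x4, takes a point from world to camera coordinates); the wrist camera has in their place "tool_from_camera" (4x4, takes a point from camera to tool coordinates, whose origin is the TCP and whose axes are the flange's). Camera axes: x right, y down, z forward; pixel columns grow to the right and rows downward; lengths in m; the calibration is good to about 2 mm. A picture is of the moment at which its call begins: read the wrist's pose just before it. camera_params takes no time and is no camera call.
- arm.finish_job(): hands the job in; it is judged then, once.
Trained networks look in the newest picture that a camera, given by its name, has taken for a name from the list of things; names that differ only in an ending like _2 or _b are one class to them, and where a whole thing is asked for, a point or a joint stands for the part that bears it (a point fixed in the world has none). Each returns a list of dicts, best first, with "score" (0 to 1); they miss things now and then, are a little off and sometimes report something else, mostly with a low value. They report only what shows in the picture. A call takes as long as a camera call. They do not tell look-alikes from the thing itself.
- arm.trace(camera, target): "region" (400x640 bool, what is visible of it) and "bbox" ([left, top, right, bottom] in pixels, round what is visible of it).
- arm.tip_of(camera, target): "at" ([column, row] in pixels: a listed point, or the origin of a listed thing).
The state is a dict: "time": time; "joints": joint angles; "dq": joint speeds; "tau": joint torques, N m; "eef_pos": TCP position; "tool_rot": TCP orientation; "contact_force": force on the tool from outside, world axes, zero at the start; "torque": the same for the moment, N m; "width": finger opening in m; "gripper_force": force on a finger pad.
Only numpy, scipy, OpenCV 4.12 (cv2) and the standard library are available. Lean on these libraries where they do the work, as an engineer would, in place of code of your own. Each camera call takes 0.05 s, during which the arm holds its last target. There are 200 camera calls.

## Task

Two small drop-bottom hoppers stand side by side over a card tray; one holds a flat petri dish, the other a sample cup. Use the lever of the hopper with the petri dish to swing its trap door open so that the dish drops into the tray, then push the lever back until the door is fully shut and latched. Do not touch that dish with the fingers, and leave the cup's hopper shut.

Things in the scene. Friction and masses are not known exactly. Their poses are not given: they have to be found in the camera images.
- dish_gate (a joint): Trap door under the hopper that holds the petri dish, 74 x 70 mm, hinged at its front edge 148 mm above the desk, lever fixed to it. 0 = shut on its stop, behind a spring ball latch; left at 0.1 to 0.25 rad it may hang on the ball, not latched. Pushed open past that (a few N), it falls open by itself to 1.22 rad and stays, lever leaning 40 degrees to the back. Shut it by pushing home to 0.
- dish_knob (a point): Centre of the 18 mm black ball knob of that door's lever; lever: a straight round bar, 10 mm thick, 125 mm from hinge axis to knob, beside the hopper's left wall. Shut: it leans 30 degrees from upright to the front, the knob 256 mm above the desk (275 mm upright). Its y axis lies along the hinge, to the left; when shut, x points to the back (push this way to open). Hopper walls end 212 mm up.
- dish_mid (a point): Centre, half-way up, of the clear flat petri dish (60 mm across, 14 mm high) that lies on the trap door of one of the two hoppers, 150 mm above the desk. A spare petri dish lying on the desk in front is not part of the task.
- tray: Shallow brown card tray, open on top, 170 (x) x 250 (y) x 50 mm high, walls and floor 3 mm, loose on the desk under both hoppers; origin at the centre of its underside.
- cup_gate (a joint): The same trap door of the other hopper, the one with the sample cup (49 mm across, 60 mm high, white screw lid, its top 210 mm above the desk), with its own lever on its own left side, 128 mm from the first; 0 = shut. It is to stay shut.
Not all that is in view belongs to the job. What is shaped like the part that bears dish_mid but brown or turquoise is not meant.

How it is judged:
On the way:
1. the dish's trap door has been swung open and the dish has dropped into the tray (value of joint dish_gate above 0.7 rad and height (world z) of dish_mid below 0.08 m and x of dish_mid in the frame of tray between -0.085 and 0.085 m and y of dish_mid in the frame of tray between -0.125 and 0.125 m), for 0.2 s.
At the end, for the whole second after the job is handed in: The petri dish lies or leans at rest within the tray's walls (its centre under 80 mm above the desk), its hopper's trap door is shut and latched (under 0.08 rad) and the other trap door is still shut (under 0.08 rad) (value of joint each of dish_gate, cup_gate below 0.08 rad and linear speed of dish below 0.03 m/s and height (world z) of dish_mid below 0.08 m and x of dish_mid in the frame of tray between -0.085 and 0.085 m and y of dish_mid in the frame of tray between -0.125 and 0.125 m); the robot touches nothing.
It fails at once if the fingers touch the petri dish (over 1 N) (contact force between the fingers and dish above 1 N).
It fails at once if the other hopper's trap door is opened (over 0.3 rad) (value of joint cup_gate above 0.3 rad).
It also fails if it takes over 38 s, if anything falls off the work surface, if the arm or the gripper's body presses on something with over 40 N, if the wrist force passes 120 N, or if a joint passes its speed limit or range.

## Working session

There is one attempt and no reset: what is moved stays moved. The work goes in short steps, Python scripts to look and compute and a shell command to move; the robot and the scene stay as the last step left them, time stands still between calls to the robot, and variables do not carry over. Pictures are saved under pics/ and viewed, at most 10 in all, crops included, and the job is handed in when it is done.

```bash
mkdir -p pics
cat > h.py <<'E'
import numpy as np, cv2
from workcell import arm
def ray(cam,px):
    p=arm.camera_params(cam);K=np.array(p["K"]);T=np.array(p["world_to_cam"])
    d=np.linalg.inv(K)@[px[0],px[1],1];R=T[:3,:3]
    return -R.T@T[:3,3], R.T@d/np.linalg.norm(d)
def atz(cam,px,z):
    o,d=ray(cam,px);return o+d*(z-o[2])/d[2]
def proj(cam,X):
    p=arm.camera_params(cam);T=np.array(p["world_to_cam"]);c=T[:3,:3]@X+T[:3,3];u=np.array(p["K"])@c;return u[:2]/u[2]
def tri(px):
    A=np.zeros((3,3));b=np.zeros(3)
    for c,p in px.items():
        o,d=ray(c,p);M=np.eye(3)-np.outer(d,d);A+=M;b+=M@o
    X=np.linalg.solve(A,b);return X,{c:proj(c,X)-p for c,p in px.items()}
def save(cam,name):
    im=arm.grab_frame(cam);cv2.imwrite(f"pics/{name}.png",np.array(im)[:,:,::-1]);return im
E
python3 - <<'E'
from h import *
np.set_printoptions(precision=3,suppress=True)
a=[cv2.cvtColor(save(c,c+"0"),cv2.COLOR_RGB2BGR) for c in("side","top")]
cv2.imwrite("pics/both.png",cv2.resize(np.vstack(a),(480,600)))
for c in("side","top"):
    print(c,ray(c,(320,200)))
    for t in("dish_knob","dish_mid","tray"):
        print(t,[(np.round(r["at"],1),round(r["score"],2)) for r in arm.tip_of(c,t)])
print(arm.read_state())
E
```

```text
side (array([-0.012, -0.026,  0.968]), array([ 0.599,  0.108, -0.793]))
dish_knob [(array([313.3, 222.2]), 0.7), (array([351.5, 225.3]), 0.57)]
dish_mid [(array([350.7, 222.8]), 0.92), (array([229.4, 244. ]), 0.74), (array([246.9, 190.7]), 0.65), (array([419.3, 270.4]), 0.63)]
tray [(array([320.3, 250.6]), 0.97)]
top (array([0.351, 0.076, 1.34 ]), array([ 0.174, -0.007, -0.985]))
dish_knob [(array([316. , 236.2]), 0.62), (array([345.8, 203.6]), 0.61)]
dish_mid [(array([235.6, 156.9]), 0.68), (array([344.8, 205.4]), 0.66), (array([228.7, 216.1]), 0.56), (array([403.4, 215.8]), 0.55)]
tray [(array([319.7, 206.9]), 0.82)]
{'time': 0.4, 'joints': array([ 1.154,  0.221,  1.527,  0.   ,  1.395, -0.126]), 'dq': array([-0.002,  0.   , -0.001,  0.001,  0.001, -0.001]), 'tau': array([ -0.001, -49.615, -38.91 ,  -0.   ,   0.004,  -0.   ]), 'eef_pos': array([0.179, 0.599, 0.304]), 'tool_rot': array([-0.   ,  0.145,  0.989, -0.   ]), 'contact_force': array([-0.256, -0.07 , -0.809]), 'torque': array([-0.018,  0.005,  0.039]), 'gripper_force': 0.0, 'width': 0.08528324421762944}
```

View pics/side0.png

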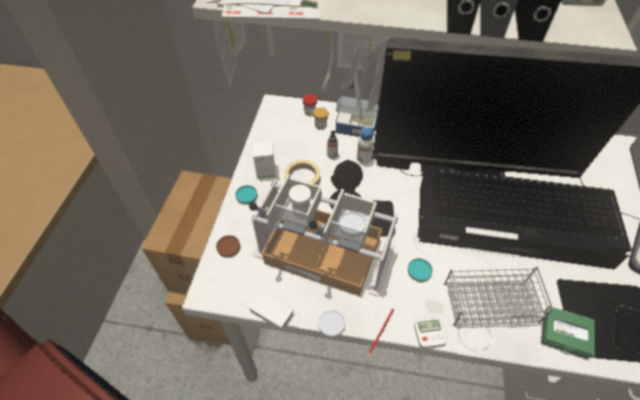

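View pics/top0.png

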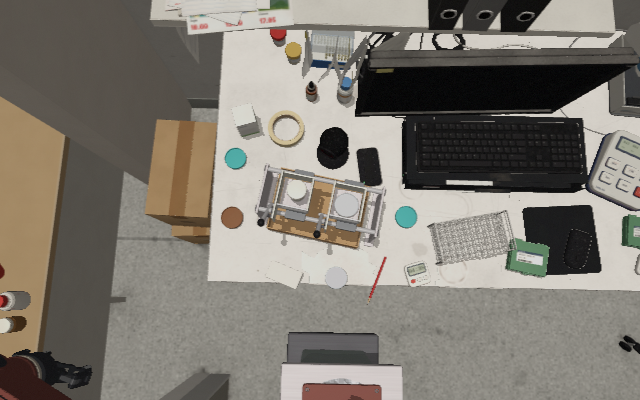

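Candidates for the dish: top (345,205), inside the right hopper; the spare at (336,277), on the desk in front; turquoise at (405,216) and (235,157); brown at (231,217). The right hopper's dish fits. Its lever is on that hopper's left side, with its knob at top (316,235) and side (313,222). The cup's knob is at about top (262,222). I'll confirm this in a crop.

Run:
```python
from h import *
np.set_printoptions(precision=4,suppress=True)
t=cv2.imread("pics/top0.png")[150:270,240:400];s=cv2.imread("pics/side0.png")[160:300,230:410]
t=cv2.resize(t,(640,480)[:2] if 0 else (400,300),interpolation=3);s=cv2.resize(s,(400,311),interpolation=3)[:300]
cv2.imwrite("pics/crop.png",cv2.resize(np.hstack([t,s]),(800,300)))
X,e=tri({"top":(316,236.2),"side":(313.3,222.2)});print("knob",X,e)
print(atz("top",(316,236.2),.256),atz("side",(313.3,222.2),.256))
X,e=tri({"top":(344.8,205.4),"side":(350.7,222.8)});print("dish",X,e)
print(atz("top",(344.8,205.4),.15),atz("side",(350.7,222.8),.15))
for c,p in(("top",(319.7,206.9)),("side",(320.3,250.6))):print("tray",atz(c,p,0))
print("cupknob",atz("top",(262,222),.256),atz("side",(253,205),.256))
for c in("top","side"):
  for r in arm.trace(c,"tray")[:1]:
    m=r["region"].astype(np.uint8);print(c,cv2.minAreaRect(np.argwhere(m)[:,::-1].astype(np.float32)))
```

```text
knob [0.4582 0.0732 0.2731] {'top': array([ 0.5498, -0.1222]), 'side': array([-0.6485,  0.0471])}
[0.4596 0.0744 0.256 ] [0.4701 0.0744 0.256 ]
dish [0.5466 0.0057 0.1615] {'top': array([-0.1282,  0.0223]), 'side': array([ 0.1447, -0.0092])}
[0.5486 0.0047 0.15  ] [0.5545 0.0064 0.15  ]
tray [0.5675 0.0659 0.    ]
tray [0.5605 0.0771 0.    ]
cupknob [0.4885 0.1962 0.256 ] [0.4908 0.2012 0.256 ]
top ((317.7352600097656, 210.5643310546875), (93.35092163085938, 58.321475982666016), 12.907408714294434)
side ((320.1999816894531, 245.4000244140625), (106.88497924804688, 70.83500671386719), 18.434946060180664)
```

View pics/crop.png

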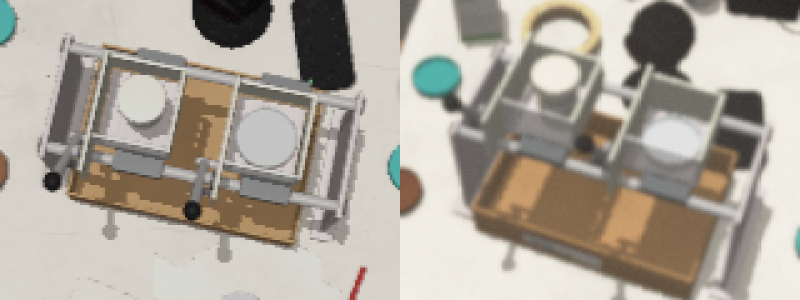

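The crop shows the dish in the right hopper, crop (265,137). Its lever knob is at crop (192,210), and the cup's knob at (52,181) is clearly separate. Next I'll move in front of the knob with the fingers shut.

```bash
python3 -m pendant '[[0.01,-0.04,0.03,0,0,0,1],[0.03,-0.085,0.04,0,0,0.02,1],[0.05,-0.13,0.04,0,0,0.04,1],[0.07,-0.175,0.04,0,0,0.06,1],[0.09,-0.22,0.04,0,0,0.06,1],[0.11,-0.265,0.04,0,0,0.06,1],[0.13,-0.31,0.04,0,0,0.06,1],[0.15,-0.355,0.04,0,0,0.06,1],[0.17,-0.4,0.04,0,0,0.06,1],[0.2,-0.445,0.04,0,0,0.06,1],[0.225,-0.49,0.04,0,0,0.06,1],[0.235,-0.513,0.04,0,0,0.06,1]]'
python3 -m pendant '[[0,0,0,0,0,0,1],[0,0,0,0,0,0,1],[0,0,0,0,0,0,1]]'
python3 - <<'E'
from h import *
from scipy.spatial.transform import Rotation as Ro
np.set_printoptions(precision=4,suppress=True)
st=arm.read_state();save("wrist","w1")
p=arm.camera_params("wrist");K=np.array(p["K"]);T=np.array(p["tool_from_camera"])
q=st["tool_rot"];R=Ro.from_quat([q[1],q[2],q[3],q[0]]).as_matrix()
print(st["eef_pos"],R[:,1],T[:3,3])
for t in("dish_knob","dish_mid"):
  for r in arm.tip_of("wrist",t):
    d=R@T[:3,:3]@np.linalg.inv(K)@[*r["at"],1];o=st["eef_pos"]+R@T[:3,3]
    z=.256 if t=="dish_knob" else .15
    print(t,r["at"],r["score"],o+d*(z-o[2])/d[2])
E
```

```text
time: 1.7
eef_pos: [0.4153, 0.0829, 0.3443]
tool_rot: [0.001, 0.116, 0.993, -0.0]
contact_force: [-0.2, 0.9, 0.1]
width: -0.0
gripper_force: 0.0
time: 2.0
eef_pos: [0.4138, 0.0865, 0.3439]
tool_rot: [-0.0, 0.115, 0.993, 0.0]
contact_force: [0.3, -0.3, -0.0]
width: 0.0
gripper_force: 0.0
[0.4138 0.0865 0.3439] [0.228  0.9737 0.0004] [ 0.071   0.0007 -0.0714]
dish_knob [318.3, 347.4] 0.77 [0.4687 0.0743 0.256 ]
dish_mid [150.1, 304.2] 0.82 [ 0.4769 -0.0731  0.15  ]
dish_mid [532.8, 332.9] 0.79 [0.5789 0.2391 0.15  ]
dish_mid [526.1, 210.6] 0.75 [0.4652 0.2411 0.15  ]
```

View pics/w1.png

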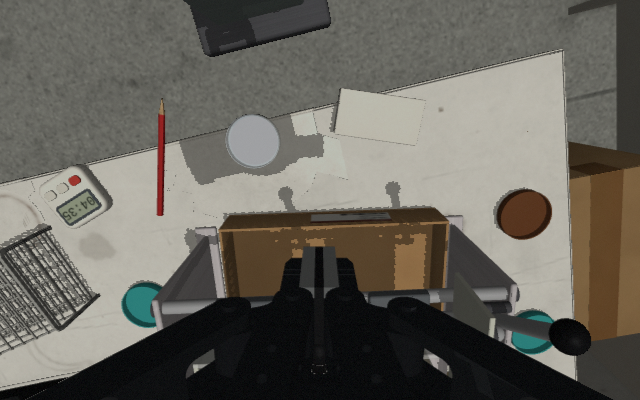

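The wrist picture shows the tool lined up with the tray and hinge. The fingers stand in front of the dish's lever, which is hidden behind them. The cup's knob is off at (572,337), well clear. Next I lower and push to the back, along (0.974,-0.228).

```bash
python3 -m pendant '[[0,0,-0.012,0,0,0,1],[0,0,-0.024,0,0,0,1],[0.01,-0.0023,-0.024,0,0,0,1],[0.02,-0.0046,-0.024,0,0,0,1],[0.03,-0.007,-0.024,0,0,0,1],[0.035,-0.008,-0.024,0,0,0,1]]'
python3 -m pendant '[[0.005,-0.0012,0,0,0,0,1],[0.01,-0.0023,0,0,0,0,1],[0.015,-0.0035,0,0,0,0,1],[0.02,-0.0047,0,0,0,0,1]]'
```

```text
time: 2.75
eef_pos: [0.4498, 0.0777, 0.3203]
tool_rot: [-0.001, 0.115, 0.993, 0.0]
contact_force: [-7.0, 2.5, 6.2]
width: 0.0005
gripper_force: 3.8
time: 3.15
eef_pos: [0.47, 0.0728, 0.3199]
tool_rot: [0.0, 0.115, 0.993, -0.0]
contact_force: [-1.0, 0.9, 0.5]
width: 0.0002
gripper_force: 0.0
```

```bash
python3 -m pendant '[[0.01,-0.0023,0,0,0,0,1],[0.02,-0.0047,0,0,0,0,1],[0.03,-0.007,0,0,0,0,1],[0.03,-0.007,0,0,0,0,1],[0.03,-0.007,0,0,0,0,1]]'
python3 -m pendant '[[-0.025,0.006,0.02,0,0,0,1],[-0.07,0.016,0.03,0,0,0,1],[-0.11,0.025,0.03,0,0,0,1],[-0.11,0.025,0.03,0,0,0,1]]'
python3 - <<'E'
from h import *
np.set_printoptions(precision=4,suppress=True)
a=save("top","t2")[130:290,220:420];b=save("side","s2")[150:310,210:410]
cv2.imwrite("pics/c2.png",cv2.resize(np.hstack([a,b])[:,:,::-1],(800,320),interpolation=3))
for c in("top","side"):
  print(c,[(np.round(r["at"],1),round(r["score"],2)) for t in("dish_knob","dish_mid") for r in arm.tip_of(c,t)])
H=np.array([.464+.061,.074-.014,.148]);x=np.array([.974,-.228,0])
k=H+.125*(x*np.sin(.698)+np.array([0,0,np.cos(.698)]));print("expect open knob",k,proj("top",k),proj("side",k))
E
```

```text
time: 3.65
eef_pos: [0.4993, 0.0659, 0.3196]
tool_rot: [-0.0, 0.115, 0.993, -0.0]
contact_force: [-0.1, -0.7, -0.2]
width: 0.0
gripper_force: 0.0
time: 4.05
eef_pos: [0.3857, 0.0921, 0.3501]
tool_rot: [0.0, 0.114, 0.993, 0.0]
contact_force: [0.0, -0.1, 0.1]
width: 0.0001
gripper_force: 0.0
top [(array([319.6, 208.8]), 0.53), (array([229.9, 219.1]), 0.67), (array([237.3, 155.8]), 0.65), (array([403. , 217.4]), 0.61), (array([342.3, 213.4]), 0.5)]
side [(array([337.5, 178.7]), 0.69), (array([418.1, 271.5]), 0.94)]
expect open knob [0.6032 0.0417 0.2438] [331.6714 175.1267] [339.6516 177.2313]
```

View pics/c2.png

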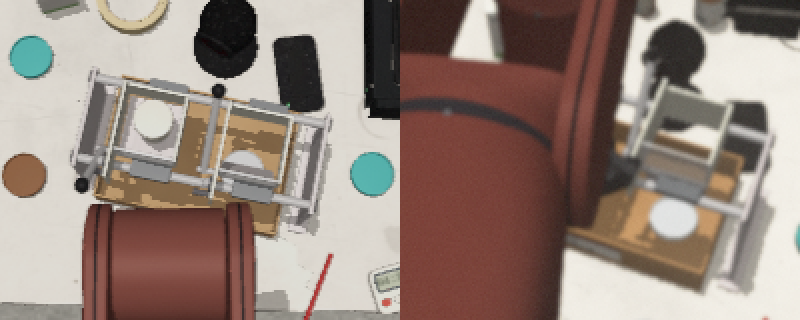

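The picture shows the door open. The dish's lever leans back, knob at top pixel (329,175), which matches the prediction. The dish lies in the tray at side pixel (546,260), and the cup's hopper is still shut. Next I go over the lever and come down behind the knob.

```bash
python3 - <<'E'
from h import *
for z in(.05,.15,.3): print(z,atz("top",(357,113),z),atz("top",(363,52),z),"knob/cam obj",atz("top",(333,162),z))
print(atz("top",(329,175),.244))
E
python3 -m pendant '[[0,0,0.02,0,0,0,1],[0,0,0.045,0,0,0,1],[0.03,-0.007,0.045,0,0,0,1],[0.07,-0.015,0.045,0,0,0,1],[0.11,-0.024,0.045,0,0,0,1],[0.15,-0.033,0.045,0,0,0,1],[0.19,-0.042,0.045,0,0,0,1],[0.22,-0.048,0.045,0,0,0,1],[0.25,-0.055,0.045,0,0,0,1],[0.25,-0.055,0.045,0,0,0,1]]'
```

```text
0.05 [ 0.82806234 -0.03179609  0.05      ] [ 1.01296433 -0.04737454  0.05      ] knob/cam obj [0.68485769 0.0327574  0.05      ]
0.15 [ 0.79105864 -0.02347111  0.15      ] [ 0.96162334 -0.0378416   0.15      ] knob/cam obj [0.65895807 0.0360769  0.15      ]
0.3 [ 0.73555309 -0.01098364  0.3       ] [ 0.88461185 -0.02354221  0.3       ] knob/cam obj [0.62010864 0.04105616 0.3       ]
[0.60332917 0.04788317 0.244     ]
time: 5.35
eef_pos: [0.6421, 0.0344, 0.3914]
tool_rot: [-0.002, 0.116, 0.993, -0.0]
contact_force: [-0.7, -0.6, -0.7]
width: -0.0001
gripper_force: 0.0
```

```bash
python3 -m pendant '[[0,0,-0.03,0,0,0,1],[0,0,-0.06,0,0,0,1],[0,0,-0.08,0,0,0,1],[0,0,-0.08,0,0,0,1]]'
python3 -m pendant '[[-0.01,0.004,0,0,0,0,1],[-0.02,0.007,0,0,0,0,1],[-0.03,0.009,0.001,0,0,0,1],[-0.04,0.012,0.003,0,0,0,1],[-0.05,0.014,0.005,0,0,0,1],[-0.06,0.016,0.007,0,0,0,1]]'
```

```text
time: 5.75
eef_pos: [0.6373, 0.0361, 0.31]
tool_rot: [-0.004, 0.115, 0.993, -0.0]
contact_force: [-0.4, -0.5, -1.5]
width: -0.0001
gripper_force: 0.0
time: 6.35
eef_pos: [0.5814, 0.0517, 0.3294]
tool_rot: [0.007, 0.115, 0.993, 0.0]
contact_force: [-0.2, 0.6, 0.5]
width: -0.0002
gripper_force: 0.3
```

Run:
```python
from h import *
print(arm.read_state()["eef_pos"],arm.read_state()["contact_force"])
a=save("wrist","w3");b=save("side","s3");print(arm.read_state()["eef_pos"])
cv2.imwrite("pics/c3.png",np.hstack([cv2.resize(a,(400,250)),cv2.resize(b[130:290,200:456],(400,250))])[:,:,::-1])
```

```text
[0.58142548 0.05174931 0.32939391] [-0.15295765  0.5992286   0.46103446]
[0.57875834 0.05253322 0.32521105]
```

View pics/c3.png

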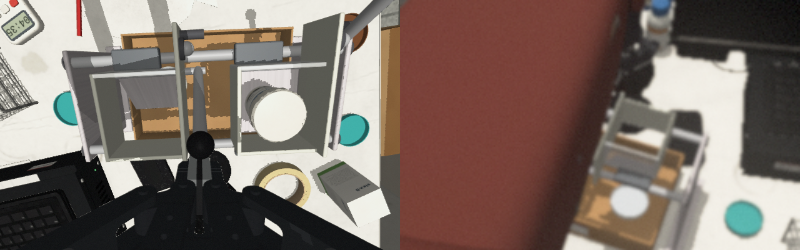

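The wrist picture shows the knob at (200,143), right ahead of the fingertips, with the cup's hopper untouched. I continue pushing to the front.

```bash
python3 -m pendant '[[-0.01,0.0023,0,0,0,0,1],[-0.02,0.0047,0,0,0,0,1],[-0.03,0.007,0,0,0,0,1],[-0.04,0.0094,0,0,0,0,1],[-0.05,0.0117,0,0,0,0,1]]'
python3 -m pendant '[[-0.008,0.002,0,0,0,0,1],[-0.016,0.0037,0,0,0,0,1],[-0.024,0.0056,0,0,0,0,1]]'
```

```text
time: 6.95
eef_pos: [0.5281, 0.064, 0.3214]
tool_rot: [-0.0, 0.115, 0.993, -0.0]
contact_force: [-0.6, -0.9, -0.9]
width: 0.0006
gripper_force: 0.2
time: 7.25
eef_pos: [0.5054, 0.0693, 0.3222]
tool_rot: [0.001, 0.115, 0.993, -0.0]
contact_force: [3.3, -0.9, -0.8]
width: -0.0
gripper_force: 1.4
```

```bash
python3 -m pendant '[[-0.004,0.001,0,0,0,0,1],[-0.008,0.002,0,0,0,0,1],[-0.012,0.003,0,0,0,0,1]]'
python3 -m pendant '[[-0.003,0.0007,0,0,0,0,1],[-0.006,0.0014,0,0,0,0,1],[-0.006,0.0014,0,0,0,0,1]]'
```

```text
time: 7.55
eef_pos: [0.4929, 0.0724, 0.322]
tool_rot: [0.0, 0.115, 0.993, 0.0]
contact_force: [0.6, -0.1, 0.3]
width: 0.0001
gripper_force: 0.4
time: 7.85
eef_pos: [0.4868, 0.0739, 0.3218]
tool_rot: [-0.0, 0.115, 0.993, 0.0]
contact_force: [0.9, 0.4, 0.7]
width: 0.0
gripper_force: 0.0
```

```bash
python3 -m pendant '[[-0.002,0.0005,0,0,0,0,1],[-0.004,0.001,0,0,0,0,1],[-0.004,0.001,0,0,0,0,1]]'
python3 -m pendant '[[-0.002,0.0005,0,0,0,0,1],[-0.004,0.001,0,0,0,0,1],[-0.004,0.001,0,0,0,0,1]]'
```

```text
time: 8.15
eef_pos: [0.4836, 0.0746, 0.322]
tool_rot: [0.001, 0.115, 0.993, -0.0]
contact_force: [3.0, -0.8, -2.0]
width: -0.0001
gripper_force: 1.6
time: 8.45
eef_pos: [0.482, 0.0747, 0.3221]
tool_rot: [0.004, 0.115, 0.993, -0.0]
contact_force: [16.6, -3.4, -8.7]
width: -0.0005
gripper_force: 8.5
```

Firm stop at x = 0.482 with 17 N. Next I back off, lift clear and check.

```bash
python3 -m pendant '[[0.01,-0.002,0,0,0,0,1],[0.015,-0.003,0.01,0,0,0,1],[0.015,-0.003,0.05,0,0,0,1],[0.015,-0.003,0.09,0,0,0,1],[-0.02,0.04,0.1,0,0,0,1],[-0.05,0.09,0.1,0,0,0,1],[-0.07,0.14,0.1,0,0,0,1],[-0.09,0.19,0.1,0,0,0,1],[-0.12,0.24,0.1,0,0,0,1],[-0.16,0.29,0.1,0,0,0,1],[-0.19,0.34,0.1,0,0,0,1],[-0.19,0.34,0.1,0,0,0,1]]'
python3 - <<'E'
from h import *
np.set_printoptions(precision=4,suppress=True)
a=save("top","t4")[130:290,220:420];b=save("side","s4")[150:310,210:410]
cv2.imwrite("pics/c4.png",cv2.resize(np.hstack([a,b])[:,:,::-1],(800,320),interpolation=3))
for c in("top","side"):
  print(c,[(t[5],np.round(r["at"],1),round(r["score"],2)) for t in("dish_knob","dish_mid") for r in arm.tip_of(c,t)])
E
```

```text
time: 9.65
eef_pos: [0.2886, 0.4155, 0.423]
tool_rot: [-0.0, 0.115, 0.993, 0.0]
contact_force: [0.9, 0.3, 0.6]
width: -0.0
gripper_force: 0.0
top [('k', array([317.1, 233.6]), 0.98), ('m', array([404.2, 216. ]), 0.67), ('m', array([236.3, 157.5]), 0.67), ('m', array([230.5, 219.1]), 0.6), ('m', array([319.2, 207.1]), 0.42)]
side [('k', array([313.3, 223.3]), 0.76), ('m', array([227.3, 246.2]), 0.87), ('m', array([247. , 193.4]), 0.69), ('m', array([349.1, 260.1]), 0.64)]
```

View pics/c4.png

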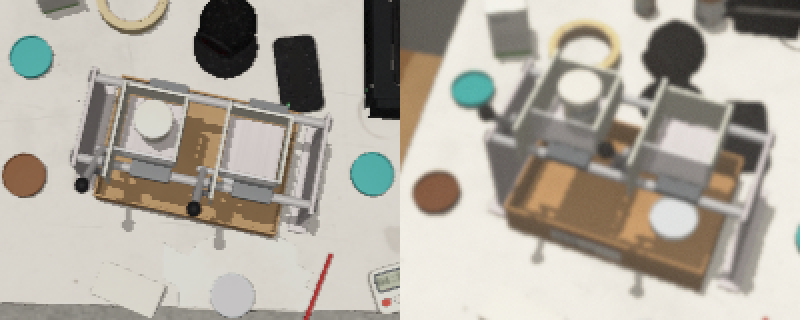

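The picture shows the dish in the tray at side pixel (547,259), the door shut and the knob back at top (317,234.5), against about (317,234) before. The cup's hopper is shut. One numeric check of the knob shift before handing in.

Run:
```python
from h import *
def blob(f,x,y):
    g=cv2.imread(f,0)[y-8:y+9,x-8:x+9].astype(float);w=np.clip(70-g,0,None);Y,X=np.mgrid[-8:9,-8:9];return x+(w*X).sum()/w.sum(),y+(w*Y).sum()/w.sum()
for n,x,y in(("dish top",317,234),("cup top",262,222)):
    print(n,blob("pics/top0.png",x,y),blob("pics/t4.png",x,y))
print("side",blob("pics/side0.png",313,224),blob("pics/s4.png",313,224))
H=np.array([.525,.060,.148]);x=np.array([.974,-.228,0])
for q in(0,.1,.2):
    k=H+.125*(x*np.sin(q-.5236)+np.array([0,0,np.cos(q-.5236)]));print(q,proj("top",k),proj("side",k))
```

```text
dish top (np.float64(316.35126964933494), np.float64(233.9340991535671)) (np.float64(316.4144464179988), np.float64(234.03907637655416))
cup top (np.float64(260.8202846975089), np.float64(221.86714116251483)) (np.float64(260.80012077294685), np.float64(221.88707729468598))
side (np.float64(312.7687969924812), np.float64(224.83646616541353)) (np.float64(312.6004056795132), np.float64(225.01419878296147))
0 [316.11420345 234.17947866] [312.82310196 224.63821514]
0.1 [317.38497622 229.08725407] [315.07064423 218.63235575]
0.2 [318.71742033 223.80393124] [317.41805083 212.79621142]
```

Both knobs are back within 0.3 px of where they started (0.1 rad would show as 5 px), so the door is latched.

```bash
python3 -c "
from workcell import arm
print(arm.finish_job())"
```

```text
the job is handed in; nothing more can be done
None
```

The job is handed in: the last pictures show the dish in the tray, its trap door pushed shut onto its stop and latched, and the cup's hopper still shut, at about 10 s of the 38 s; no verdict came back.

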